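Put the garlic in the bayonet canister and lock its lid

TASK

Put the garlic bulb into the open steel canister and close it: set the lid on with its two lugs in the slots of the rim, press it down against the springy seal and twist it clockwise (seen from above) as far as it will go, about a quarter turn, so that it stays locked when you let go. Leave the tomato, lemon and onion where they are.

Things in the scene. Friction and masses are not known exactly. Their poses are not given: they have to be found in the camera images.
- garlic: Loose whitish garlic bulb, about 60 x 57 x 58 mm, 40 g, standing on the worktop in front of the robot. Origin at the centre of its underside, z up along its stalk. Its broadest part is low, under about 30 mm; it tapers to the stalk above, so fingers that close only on the upper half slip off.
- canister: Round steel canister, open mouth up, fixed to the worktop: outer diameter 138 mm (dark foot ring 146), wall 5 mm, rim 92 mm high, inner floor at 6 mm. An inward flange at the rim, 84 to 92 mm high, narrows the mouth to 108 mm diameter. Origin: centre of the underside, z up; x: the line along which the lid's handle lies when locked (either end).
- rim_center (a point): Centre of the canister's mouth at rim height (92 mm). On the rim round it stands a black rubber seal ring (127 mm inside, 138 mm outside diameter) on springs, its top 8 mm above this point at rest; the lid pushes it down by up to 6 mm, to a solid stop (3 N to start, 8 N at the bottom).
- slot_a (a point): One of two slots half a turn apart, cut through the flange, 25 mm wide, reaching 64 mm out from the canister's axis; this point is in the slot, 59 mm from the axis at rim height. It lies 75 degrees (1.309 rad) anticlockwise, seen from above, from the canister's x axis. Stops under the flange let the inserted lid turn clockwise only, and end the turn after 75 degrees.
- slot_b (a point): The other slot, alike, half a turn from slot_a. Either lug fits either slot. Below each slot a dark upright rib, 8 mm wide, marks the canister's outside.
- lid: Loose steel lid, about 0.25 kg, lying right way up, the same after a half turn. From its origin (underside centre, z up): a plug 102 mm in diameter, 0 to 20 mm; a disc 138 mm in diameter, 20 to 28 mm; a wooden bar handle 80 mm long along x, 20 mm wide, 38 to 62 mm, on two posts. Two lugs, along +x and -x, stand out at the plug's foot, under the handle's ends.
- lid_grip (a point): Point in the middle of the lid's handle, 52 mm above the lid's origin, good to grip across the bar. Its height above rim_center: 52 mm with the lugs on top of the flange, 40 with them in the slots and the lid resting on the seal, under 37 for the lugs to pass below the flange and turn, 34 pressed fully down, 37 locked (the seal then pushes the lugs up against the flange and holds the lid).
- lug_a (a point): Outer end of one lug, 61 mm from the lid's axis, at the lid's underside. Each lug is 16 mm wide and 7 mm high; the other is at the far end, along -x. Turning the pressed lid takes up to about 0.8 N m (it rubs on the rubber seal): grip the handle firmly.
- tomato: Loose red tomato, 56 x 58 x 62 mm, a bystander. Origin at its underside.
- lemon: Loose yellow lemon, 78 x 55 x 56 mm, a bystander. Origin at its underside.
- onion: Loose brown onion, 71 x 70 x 72 mm, a bystander. Origin at its underside.
Mind the look-alikes: they are no part of the job. What is shaped like the garlic but blue, green or turquoise is not meant.

How it is judged:
On the way, in this order (a step that is already met when the one before it is completed fails the run):
1. the garlic is inside the canister (z of garlic in the frame of canister below 0.075 m and horizontal distance between garlic and canister below 0.064 m), for 0.05 s.
2. the lid is on, its lugs in the slots (z of lid in the frame of canister below 0.083 m and horizontal distance between lid and canister below 0.006 m and angle between the x axis of lid and the x axis of canister, either way round above 1.1 rad), for 0.05 s.
At the end, for the whole second after the job is handed in: The garlic is inside the canister and the lid is locked on it: centred within 6 mm, level within 0.05 rad, its origin 72 to 78.5 mm above the canister's origin, its handle within 0.25 rad of the canister's x axis (turned clockwise to within about 14 degrees of the stop), at rest (all of step 1 and horizontal distance between lid and canister below 0.006 m and z of lid in the frame of canister between 0.072 and 0.0785 m and angle between the x axis of lid and the x axis of canister, either way round below 0.25 rad and angle between lid's own z axis and vertical below 0.05 rad and linear speed of lid below 0.02 m/s and angular speed of lid below 0.1 rad/s); the robot touches nothing.
It fails at once if the tomato, lemon or onion is moved more than 40 mm (distance of any of tomato, lemon, onion from where it was at the start of the episode above 0.04 m).
It also fails if it takes over 67 s, if anything falls off the work surface, if the arm or the gripper's body presses on something with over 40 N, if the wrist force passes 120 N, or if a joint passes its speed limit or range.

ROBOT

A 6-joint arm with a two-finger parallel gripper is mounted at the origin on a cart in front of the work surface, level with it; the furniture and walls round the work are solid. World frame = base frame: x ahead of the robot, y to its left, z up, the work surface at z = 0. Lengths are in m, angles in rad, forces in N, time in s.
With the tool pointing down it reaches from about 0.25 to 0.8 m from the base axis. Payload 8.5 kg.
Tool frame: the origin (TCP) lies between the finger pads; the fingertips stand 11 mm ahead of it and the grasp point (between the pads) lies 8 mm behind it (robot.tip_reach is the distance from the TCP to the fingertips, in m); z points along the fingers, y is the line along which they close (so a half turn about z gives the same grasp; the last joint's range is limited). The gripper opens to 85 mm and grips with 20 to 120 N. Pads are 22 mm wide; open, the fingers measure 114 mm over their backs; the gripper's body (76 mm by 85 mm) begins 54 mm behind the grasp point. The pads swing forward as they close: fully open they stand 13 mm farther back than shut.
Start: joints at [-1.151, 0.238, -0.013, 1.319, 0, 1.571], TCP at [0.214, -0.479, 0.242] pointing down, gripper open.
Joint ranges: [-2.66, 2.66], [-1.03, 1.9], [-1.14, 1.46], [-1.82, 2.27], [-1.45, 1.34], [-3.14, 3.14]. Speed limits (rad/s): [2.22, 2.22, 2.79, 3.14, 3.14, 3.14].

INTERFACE

Orientations are given as a unit quaternion [x, y, z, w].
In Python, from station import readout, cams, ticket, robot gives the robot as it stands.
- The arm moves only by the tool arm_command, never from a script. Its argument "increments" is a list of rows, each a list of 3 entries, a list of its own where there are three numbers: the shift along the tool's x, y, z in cm, then the turn, a rotation vector about the tool's x, y, z in degrees, then the closure, from 0 (fully open) to 1 (shut). In form: [[[dx, dy, dz], [ax, ay, az], hand], ...]. A call has 1 to 5 rows; each row is the pose to reach, as a shift and turn from the pose commanded when the call began, along the tool's axes at that moment; what a row does not reach only later rows make up. A row lasts 1/8 s, in which the tool goes at most 62.5 mm and 10.7 degrees, less where a joint would pass 70% of its speed; a pose out of reach is approached as far as the arm can. A call with a gripper value outside its range is refused whole. The fingers move at their own pace and stop on an object; "grip_force" is the grip in N (left out, the last holds). Time passes only in rows, so rows that repeat a pose let the fingers close. It gives the time, the measured TCP pose, the force, the opening and the grip force at its end, in the units of the state.
- readout.read_state(): the state, without advancing time (a new reading comes with each control period).
- cams.snapshot(name): name is "scene" or "top"; returns the picture (384x512x3 uint8, red, green, blue); there is no depth.
- cams.camera_info(name): a dict with "vfov" (degrees; the focal length in pixels is half the picture's height over the tangent of half this angle, whatever the lens; pixels are square), "cx", "cy" (the principal point, pixels), "eye" and "rotation" of the camera in the world. Camera axes: x right, y up, looking along -z (the intrinsics and any distortion apply to the point x, -y, -z); pixel columns grow to the right and rows downward; lengths in m; the calibration is good to about 2 mm. A picture is of the moment at which its call begins. camera_info takes no time and is no camera call.
- ticket.finish_job(): hands the job in; it is judged then, once.
The state is a dict: "time": time; "joint_pos": joint angles; "qd": joint speeds; "effort": joint torques, N m; "ee_pos": TCP position; "tool_rot": TCP orientation; "wrist_force": force on the tool from outside, world axes, zero at the start; "ft_torque": the same for the moment, N m; "opening": opening from 0.0 (shut) to 1.0 (fully open); "grasp_force": force on a finger pad.
Only numpy, scipy, OpenCV 4.12 (cv2) and the standard library are available. Lean on these libraries where they do the work, as an engineer would, in place of code of your own. Each camera call takes 0.05 s, during which the arm holds its last target. There are 200 camera calls.

## Working session

There is one attempt and no reset: what is moved stays moved. The work goes in short steps, Python scripts to look and compute and a tool call to move; the robot and the scene stay as the last step left them, time stands still between calls to the robot, and variables do not carry over. Pictures are saved under pics/ and viewed, at most 10 in all, crops included, and the job is handed in when it is done.

Besides the shell and the picture viewer there is one more tool, called as name([rows], argument=value, ...), one row to a line, values as JSON. arm_command: Moves the arm, as the interface text tells. Its arguments: {"type":"object","properties":{"increments":{"type":"array","items":{"type":"array"}},"grip_force":{"type":"number"}},"required":["increments"]}

```bash
mkdir -p pics; cat > h.py <<'E'
import numpy as np, cv2
from station import readout, cams, ticket, robot
from scipy.spatial.transform import Rotation as R
def save(im,n): cv2.imwrite('pics/'+n,im[:,:,::-1])
E
python3 - <<'E'
from h import *
a=cams.snapshot("scene");b=cams.snapshot("top")
save(a,'s0.png');save(b,'t0.png')
for n in("scene","top"):print(cams.camera_info(n))
print(readout.read_state())
E
```

```text
{'vfov': 48.71147557157039, 'cx': 259.78840796448753, 'cy': 188.37615547395322, 'eye': array([-0.09942783,  0.97192476,  0.65298303]), 'rotation': array([-0.14144855,  0.51380764,  0.81581665, -0.22458231])}
{'vfov': 43.63366489518338, 'cx': 261.8185916979138, 'cy': 191.22589062715176, 'eye': array([ 0.36593068, -0.03484069,  1.58077686]), 'rotation': array([-0.02828431,  0.04614523,  0.70845555, -0.70367702])}
{'time': 0.1, 'joint_pos': array([-1.15099498e+00,  2.38760875e-01, -1.41741966e-02,  1.31918625e+00,
       -4.50770403e-06,  1.57079476e+00]), 'qd': array([-0.00070125, -0.00159993,  0.00237897,  0.00056554,  0.00099775,
        0.00149456]), 'effort': array([-1.90365886e-04, -5.39719212e+01,  3.46999311e+01,  1.34261936e-02,
       -2.80188988e-05, -2.83563867e-05]), 'ee_pos': array([ 0.2138334 , -0.47909125,  0.24171921]), 'tool_rot': array([ 9.78051237e-01,  2.08363479e-01, -1.40243848e-04, -6.47488026e-04]), 'wrist_force': array([-0.5494082 ,  0.15166778, -0.13084619]), 'ft_torque': array([ 0.0035682 ,  0.01550803, -0.03871076]), 'grasp_force': 0.0, 'opening': 0.9981433828406199}
```

```bash
ls; python3 -c "
from station import *
print(dir(readout),dir(cams),dir(robot),robot.tip_reach)"
```

```text
h.py
pics
['__class__', '__delattr__', '__dict__', '__dir__', '__doc__', '__eq__', '__format__', '__ge__', '__getattribute__', '__getstate__', '__gt__', '__hash__', '__init__', '__init_subclass__', '__le__', '__lt__', '__module__', '__ne__', '__new__', '__reduce__', '__reduce_ex__', '__repr__', '__setattr__', '__sizeof__', '__str__', '__subclasshook__', '__weakref__', 'read_state'] ['__class__', '__delattr__', '__dict__', '__dir__', '__doc__', '__eq__', '__format__', '__ge__', '__getattribute__', '__getstate__', '__gt__', '__hash__', '__init__', '__init_subclass__', '__le__', '__lt__', '__module__', '__ne__', '__new__', '__reduce__', '__reduce_ex__', '__repr__', '__setattr__', '__sizeof__', '__str__', '__subclasshook__', '__weakref__', 'camera_info', 'snapshot'] ['IKError', '__class__', '__delattr__', '__dict__', '__dir__', '__doc__', '__eq__', '__format__', '__ge__', '__getattribute__', '__getstate__', '__gt__', '__hash__', '__init__', '__init_subclass__', '__le__', '__lt__', '__module__', '__ne__', '__new__', '__reduce__', '__reduce_ex__', '__repr__', '__setattr__', '__sizeof__', '__str__', '__subclasshook__', '__weakref__', 'tip_reach'] 0.011
```

View pics/s0.png

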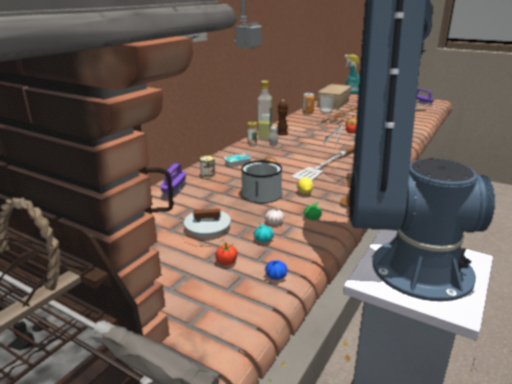

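View pics/t0.png

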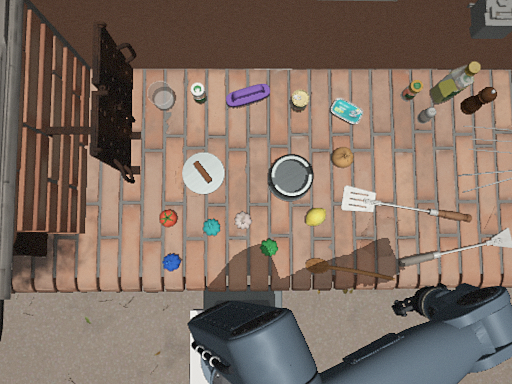

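The top view shows the garlic candidates. The whitish bulb at (243,220) is the one; the turquoise (212,227), green (269,247) and blue (172,262) ones are look-alikes. The canister is at (291,176) and the lid at (204,173). Tomato is at (168,218), lemon (316,216), onion (343,157). In the scene view the garlic is at (274,217) and a rib shows at about (258,188).

```bash
python3 - <<'E'
from h import *
t=cv2.imread('pics/t0.png');s=cv2.imread('pics/s0.png')
a=cv2.resize(t[140:250,170:330],None,fx=4.9,fy=4.9,interpolation=cv2.INTER_CUBIC)[:,:784]
cv2.imwrite('pics/c1.png',cv2.resize(a,(784,539)))
b=cv2.resize(s[145:250,175:315],None,fx=5.5,fy=5.5,interpolation=cv2.INTER_CUBIC)
cv2.imwrite('pics/c2.png',b); print(a.shape,b.shape)
E
```

```text
(539, 784, 3) (578, 770, 3)
```

View pics/c1.png

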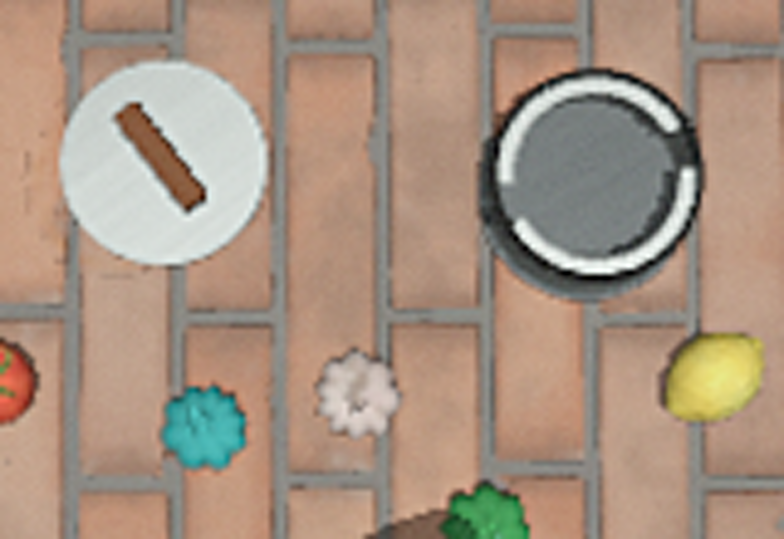

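View pics/c2.png

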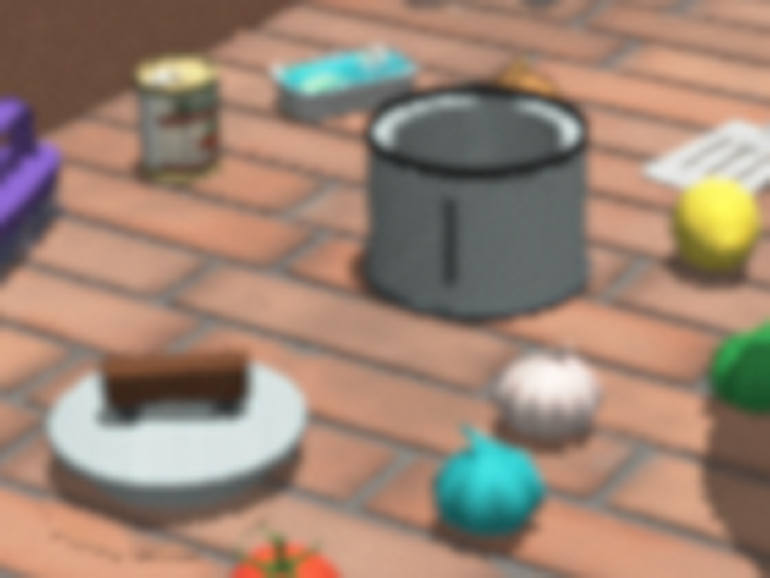

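The crop confirms the whitish bulb at (243,220), not its coloured look-alikes. The canister's slots appear as dark gaps in the white flange, at about (310,171) and (274,181). The lid's handle runs from (196,163) to (210,181).

```bash
cat >> h.py <<'E'
class Cam:
    def __init__(s,n):
        i=cams.camera_info(n);s.f=192/np.tan(np.radians(i['vfov']/2));s.c=np.array([i['cx'],i['cy']]);s.e=i['eye'];s.R=R.from_quat(i['rotation']).as_matrix()
    def ray(s,p):
        p=np.atleast_2d(p).astype(float);d=np.c_[(p-s.c)/s.f*[1,-1],-np.ones(len(p))];return d@s.R.T
    def plane(s,p,z):
        d=s.ray(p);return s.e+d*((z-s.e[2])/d[:,2])[:,None]
    def proj(s,X):
        q=(np.atleast_2d(X)-s.e)@s.R;return s.c+s.f*np.c_[q[:,0],-q[:,1]]/-q[:,2:]
def circ(P):
    A=np.c_[2*P[:,:2],np.ones(len(P))];x=np.linalg.lstsq(A,(P[:,:2]**2).sum(1),rcond=None)[0];return x[:2],np.sqrt(x[2]+x[:2]@x[:2])
def rgb(n): return cv2.imread('pics/'+n)[:,:,::-1].astype(int)
def pts(m,box):
    x0,x1,y0,y1=box;k=np.zeros_like(m);k[y0:y1,x0:x1]=1;m=(m&k.astype(bool)).astype(np.uint8)
    n,l,st,_=cv2.connectedComponentsWithStats(m,connectivity=8);return m,l,st
def big(m,box):
    m,l,st=pts(m,box);k=1+np.argmax(st[1:,4]);ys,xs=np.nonzero(l==k);return np.c_[xs,ys],(l==k).astype(np.uint8)
def contour(m):
    return max(cv2.findContours(m,cv2.RETR_EXTERNAL,cv2.CHAIN_APPROX_NONE)[0],key=len)[:,0]
def axis(P):
    c=P[:,:2].mean(0);v=np.linalg.svd(P[:,:2]-c,full_matrices=False)[2][0];return c,np.degrees(np.arctan2(v[1],v[0]))%180
E
cat > m1.py <<'E'
from h import *
T,S=Cam('top'),Cam('scene'); t,s=rgb('t0.png'),rgb('s0.png')
# lid (top)
mn,mx=t.min(2),t.max(2)
lid,k=big((mn>140)&(mx-mn<40),(175,232,145,202)); H=contour(k); 
c,r=circ(T.plane(cv2.convexHull(H)[:,0],.028));print('lid disc',c,r)
hd,_=big((t[:,:,0]-t[:,:,2]>30)&(t.sum(2)<330),(188,220,155,190)); print('handle',axis(T.plane(hd,.062)),len(hd))
# flange
m,_,_=pts((mn>140)&(mx-mn<40),(262,322,148,208)); ys,xs=np.nonzero(m); P=T.plane(np.c_[xs,ys],.092)
# dark seal outer edge
d,k=big((mx<70),(262,322,148,208))
c2,r2=circ(P);print('flange mean',c2,r2)
q=P[:,:2]-c2
for _ in range(3):
    a=np.arctan2(q[:,1],q[:,0]);rr=np.hypot(*q.T);B=(a*36/2/np.pi).astype(int)
    inner=np.array([P[B==b][np.argmin(rr[B==b])] for b in set(B)]);outer=np.array([P[B==b][np.argmax(rr[B==b])] for b in set(B)])
    ci,ri=circ(inner);co,ro=circ(outer)
    q=P[:,:2]-ci
print('inner',ci,ri,'outer',co,ro)
a=np.degrees(np.arctan2(q[:,1],q[:,0]));h=np.histogram(a,np.arange(-180,181,5))[0];print(list(zip(np.arange(-177.5,180,5),h)))
# garlic
for nm,im,C,box in(('top',t,T,(228,258,205,237)),('scene',s,S,(262,288,205,228))):
    mn,mx=im.min(2),im.max(2)
    g,k=big((mn>115)&(mx-mn<50),box);u=cv2.minEnclosingCircle(contour(k))
    print(nm,'garlic',g.mean(0),u,len(g),C.plane(g.mean(0),.025),C.plane(u[0],.025))
E
python3 m1.py
```

```text
lid disc [0.59211365 0.11663291] 0.06929664717558028
handle (array([0.59117055, 0.11516356]), np.float64(37.2665849493514)) 132
flange mean [ 0.57180959 -0.16569677] 0.05948986231199241
inner [ 0.57261164 -0.16623754] 0.05391678903207684 outer [ 0.56655651 -0.16339442] 0.06991586791220081
[(np.float64(-177.5), np.int64(6)), (np.float64(-172.5), np.int64(5)), (np.float64(-167.5), np.int64(6)), (np.float64(-162.5), np.int64(5)), (np.float64(-157.5), np.int64(5)), (np.float64(-152.5), np.int64(6)), (np.float64(-147.5), np.int64(6)), (np.float64(-142.5), np.int64(6)), (np.float64(-137.5), np.int64(6)), (np.float64(-132.5), np.int64(5)), (np.float64(-127.5), np.int64(5)), (np.float64(-122.5), np.int64(7)), (np.float64(-117.5), np.int64(6)), (np.float64(-112.5), np.int64(5)), (np.float64(-107.5), np.int64(5)), (np.float64(-102.5), np.int64(7)), (np.float64(-97.5), np.int64(6)), (np.float64(-92.5), np.int64(4)), (np.float64(-87.5), np.int64(5)), (np.float64(-82.5), np.int64(0)), (np.float64(-77.5), np.int64(0)), (np.float64(-72.5), np.int64(0)), (np.float64(-67.5), np.int64(0)), (np.float64
[... 1264 characters left out ...]
at64(127.5), np.int64(6)), (np.float64(132.5), np.int64(6)), (np.float64(137.5), np.int64(7)), (np.float64(142.5), np.int64(5)), (np.float64(147.5), np.int64(5)), (np.float64(152.5), np.int64(6)), (np.float64(157.5), np.int64(6)), (np.float64(162.5), np.int64(5)), (np.float64(167.5), np.int64(6)), (np.float64(172.5), np.int64(4)), (np.float64(177.5), np.int64(6))]
top garlic [243.22727273 222.24350649] ((245.0, 220.0), 17.49295425415039) 308 [[ 0.42962927 -0.01384405  0.025     ]] [[ 0.43684731 -0.01961187  0.025     ]]
scene garlic [274.04090909 214.43181818] ((272.78570556640625, 215.0), 10.969685554504395) 220 [[ 0.44059506 -0.01916637  0.025     ]] [[ 0.44214689 -0.01413     0.025     ]]
```

```bash
cat > m2.py <<'E'
from h import *
T,S=Cam('top'),Cam('scene'); t,s=rgb('t0.png'),rgb('s0.png')
def tri(pa,pb):
    a,b=T.ray(pa)[0],S.ray(pb)[0];a/=np.linalg.norm(a);b/=np.linalg.norm(b)
    k=np.linalg.lstsq(np.c_[a,-b],S.e-T.e,rcond=None)[0];A,B=T.e+k[0]*a,S.e+k[1]*b;return (A+B)/2,np.linalg.norm(A-B)
o=[]
for nm,im,C,box in(('top',t,T,(230,258,207,234)),('scene',s,S,(262,288,206,228))):
    h=cv2.cvtColor(im.astype(np.uint8),cv2.COLOR_RGB2HSV);
    g,k=big((h[:,:,2]>140)&(h[:,:,1]<70),box);x,y,w,hh=cv2.boundingRect(k)
    print(nm,'garlic',g.mean(0),(x,y,w,hh),len(g),C.plane(g.mean(0),.025)[0]);o.append(g.mean(0))
print(tri(*o))
# lid in scene: handle
h=s; m=(s[:,:,0]-s[:,:,2]>20)&(s.sum(2)<230)
hd,k=big(m,(190,224,206,224));print('handle scene',hd.mean(0),len(hd),S.plane(hd.mean(0),.055)[0], cv2.boundingRect(k))
hd2,_=big((t[:,:,0]-t[:,:,2]>30)&(t.sum(2)<330),(188,220,155,190));print('tri handle',tri(hd2.mean(0),hd.mean(0)))
# lid disc in scene
mn,mx=s.min(2),s.max(2)
g,k=big((mn>140)&(mx-mn<40),(180,235,205,236));H=cv2.convexHull(contour(k))[:,0];c,r=circ(S.plane(H,.028));print('disc scene',c,r)
# seal ring outer in scene at z=.1
g,k=big((mx<65),(238,286,155,180));H=cv2.convexHull(contour(k))[:,0];c,r=circ(S.plane(H,.1));print('seal scene',c,r,len(g))
g,k=big((t.max(2)<75),(262,322,148,208));print(len(g));Q=S
print('pred px of canister in scene', S.proj([[.5726,-.1662,.1],[.5726,-.1662,0]]))
E
python3 m2.py
```

```text
top garlic [242.54090909 220.45909091] (234, 212, 18, 18) 220 [ 0.4354169  -0.01164574  0.025     ]
scene garlic [274.12962963 214.09259259] (262, 207, 23, 15) 216 [ 0.44139174 -0.0211565   0.025     ]
(array([ 0.43557916, -0.01151357,  0.0312168 ]), np.float64(0.0009870444107150016))
handle scene [206.78294574 214.43410853] 129 [0.58193833 0.1277623  0.055     ] (195, 211, 24, 8)
tri handle (array([0.5925946 , 0.11611992, 0.04654563]), np.float64(0.002000090052209739))
disc scene [0.59097993 0.11798414] 0.06964693838609268
seal scene [ 0.56277522 -0.14728935] 0.06333893849065136 82
289
pred px of canister in scene [[261.31196988 166.96367095]
 [261.26755044 193.54019609]]
```

```bash
cat > go.py <<'E'
import sys
from h import *
# go.py x y z yaw : increment in tool axes (cm, deg) to a pose pointing down, also state
s=readout.read_state();A=R.from_quat(s['tool_rot']);x,y,z,w=map(float,sys.argv[1:5])
B=R.from_euler('z',w,degrees=True)*R.from_rotvec([np.pi,0,0])
np.set_printoptions(precision=3,suppress=True)
X=A.as_matrix()[:,0]
print('shift cm',A.inv().apply(np.array([x,y,z])-s['ee_pos'])*100,'turn',np.degrees((A.inv()*B).as_rotvec()))
print('t',s['time'],'pos',s['ee_pos'],'yaw',np.degrees(np.arctan2(X[1],X[0])),'j',s['joint_pos'],'F',s['wrist_force'],'M',s['ft_torque'],'open',s['opening'],'grip',s['grasp_force'])
E
python3 go.py .4355 -.012 .2 60
```

```text
shift cm [ 39.28  -33.613   4.216] turn [ -0.073  -0.024 -35.947]
t 0.1 pos [ 0.214 -0.479  0.242] yaw 24.05293581096545 j [-1.151  0.239 -0.014  1.319 -0.     1.571] F [-0.549  0.152 -0.131] M [ 0.004  0.016 -0.039] open 0.9981433828406199 grip 0.0
```

arm_command([
  [[39.3,-33.6,4.2],[0,0,-36],0],
  [[39.3,-33.6,4.2],[0,0,-36],0],
  [[39.3,-33.6,4.2],[0,0,-36],0],
  [[39.3,-33.6,4.2],[0,0,-36],0],
  [[39.3,-33.6,4.2],[0,0,-36],0],
], grip_force=30)

```text
time: 0.72
ee_pos: [0.348, -0.1963, 0.2168]
tool_rot: [0.866, 0.501, 0.0, 0.0]
wrist_force: [1.4, -0.2, -0.0]
opening: 0.995
grasp_force: 0.0
```

```bash
python3 go.py .4355 -.012 .15 60
```

```text
shift cm [20.333 -1.611  6.683] turn [ 0.015 -0.004  0.078]
t 0.725 pos [ 0.348 -0.196  0.217] yaw 60.07827215096811 j [-0.514  0.034 -0.324  1.212  0.     1.58 ] F [ 1.396 -0.201 -0.007] M [ 0.006 -0.086 -0.019] open 0.9945262317209062 grip 0.0
```

arm_command([
  [[20.3,-1.6,6.7],[0,0,0],0],
  [[20.3,-1.6,6.7],[0,0,0],0],
  [[20.3,-1.6,6.7],[0,0,0],0],
  [[20.3,-1.6,6.7],[0,0,0],0],
  [[20.3,-1.6,6.7],[0,0,0],0],
])

```text
time: 1.35
ee_pos: [0.435, -0.0127, 0.1491]
tool_rot: [0.865, 0.502, -0.001, -0.001]
wrist_force: [-1.1, 0.6, 0.9]
opening: 0.999
grasp_force: 0.0
```

```bash
python3 go.py .4355 -.012 .01 60
```

```text
shift cm [ 0.096  0.034 13.91 ] turn [-0.101  0.045  0.24 ]
t 1.35 pos [ 0.435 -0.013  0.149] yaw 60.23972231033575 j [-0.029  0.142 -0.386  1.045  0.     2.061] F [-1.062  0.638  0.926] M [-0.014 -0.018  0.004] open 0.9993876244120424 grip 0.0
```

arm_command([
  [[0.1,0,5],[0,0,0],0],
  [[0.1,0,9.5],[0,0,0],0],
  [[0.1,0,13],[0,0,0],0],
  [[0.1,0,13.9],[0,0,0],0],
  [[0.1,0,13.9],[0,0,0],0],
])

```text
time: 1.98
ee_pos: [0.4356, -0.0139, 0.0114]
tool_rot: [0.866, 0.5, -0.0, -0.0]
wrist_force: [-0.0, 0.9, 0.2]
opening: 1.0
grasp_force: 0.0
```

arm_command([
  [[0,0,0],[0,0,0],0.15],
  [[0,0,0],[0,0,0],0.3],
  [[0,0,0],[0,0,0],0.6],
  [[0,0,0],[0,0,0],0.6],
  [[0,0,0],[0,0,0],0.6],
])

```text
time: 2.6
ee_pos: [0.4365, -0.0134, 0.0123]
tool_rot: [0.866, 0.5, 0.001, 0.001]
wrist_force: [-2.3, -0.8, 12.3]
opening: 0.632
grasp_force: 29.1
```

```bash
python3 go.py .572 -.166 .25 60
```

```text
shift cm [ -6.444  19.409 -23.732] turn [ 0.123 -0.047  0.066]
t 2.6 pos [ 0.436 -0.013  0.012] yaw 60.065902170187265 j [-0.03   0.301 -0.599  0.669 -0.     2.063] F [-2.35  -0.752 12.281] M [-0.15   0.393  0.096] open 0.6322003350173498 grip 29.13571557146497
```

arm_command([
  [[0,0,-4],[0,0,0],0.6],
  [[0,0,-10],[0,0,0],0.6],
  [[0,0,-16],[0,0,0],0.6],
  [[-2,6,-20],[0,0,0],0.6],
  [[-4,12,-20],[0,0,0],0.6],
])

```text
time: 3.22
ee_pos: [0.5141, -0.1, 0.2141]
tool_rot: [0.865, 0.501, 0.003, 0.002]
wrist_force: [0.3, 0.5, -1.1]
opening: 0.626
grasp_force: 31.8
```

```bash
python3 go.py .572 -.166 .2 60
```

```text
shift cm [-2.851  8.301  1.453] turn [ 0.352 -0.14   0.172]
t 3.225 pos [ 0.514 -0.1    0.214] yaw 60.172639606111524 j [-0.192  0.242 -0.081  1.241  0.     1.899] F [ 0.33   0.491 -1.084] M [ 0.017 -0.075 -0.   ] open 0.6256279703485099 grip 31.78434497443959
```

arm_command([
  [[-1.5,4,1.5],[0,0,0],0.6],
  [[-2.7,7.5,1.5],[0,0,0],0.6],
  [[-2.9,8.3,1.5],[0,0,0],0.6],
  [[-2.9,8.3,1.5],[0,0,0],0.6],
  [[-2.9,8.3,1.5],[0,0,0],0.6],
])

```text
time: 3.85
ee_pos: [0.5689, -0.165, 0.1954]
tool_rot: [0.866, 0.501, 0.0, -0.0]
wrist_force: [0.1, -0.6, 0.9]
opening: 0.633
grasp_force: 31.8
```

```bash
python3 go.py .572 -.166 .06 60; python3 - <<'E'
from h import *
t=cams.snapshot('top')[130:250,230:350];s=cams.snapshot('scene')[100:220,200:320]
save(np.hstack([cv2.resize(q,(400,400)) for q in(t,s)]),'p3.png')
E
```

```text
shift cm [ 0.071  0.323 13.536] turn [-0.012 -0.009  0.093]
t 3.85 pos [ 0.569 -0.165  0.195] yaw 60.092729368280935 j [-0.282  0.372  0.058  1.257  0.     1.81 ] F [ 0.132 -0.649  0.905] M [-0.01   0.008 -0.038] open 0.6333735394644091 grip 31.796856082510203
```

View pics/p3.png

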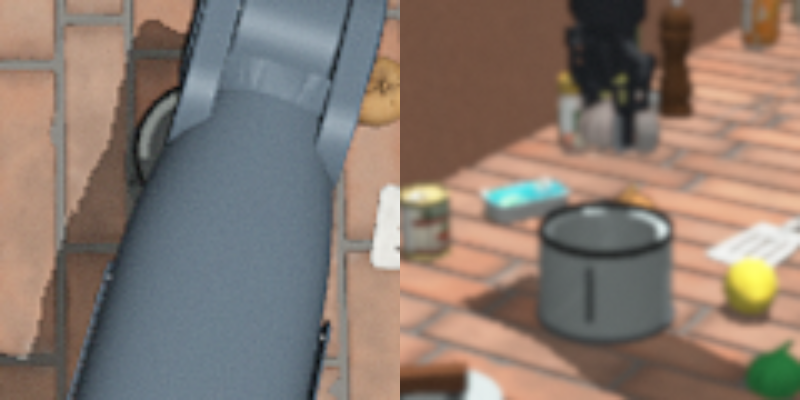

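The scene half shows the gripper holding the whitish garlic at about (605,115) of the crop, above the canister. The arm hides the canister in the top view. Lowering now.

arm_command([
  [[0.1,0.3,0],[0,0,0],0.6],
  [[0.1,0.3,4],[0,0,0],0.6],
  [[0.1,0.3,8],[0,0,0],0.6],
  [[0.1,0.3,12],[0,0,0],0.6],
  [[0.1,0.3,13.5],[0,0,0],0.6],
])

```text
time: 4.58
ee_pos: [0.5714, -0.1659, 0.058]
tool_rot: [0.866, 0.501, -0.001, -0.001]
wrist_force: [1.2, -0.5, 0.2]
opening: 0.634
grasp_force: 31.8
```

arm_command([
  [[0,0,0],[0,0,0],0.6],
  [[0,0,0],[0,0,0],0.27],
  [[0,0,0],[0,0,0],0.27],
  [[0,0,0],[0,0,0],0.27],
  [[0,0,0],[0,0,0],0.27],
])

```text
time: 5.2
ee_pos: [0.5728, -0.1666, 0.0604]
tool_rot: [0.866, 0.5, 0.0, 0.0]
wrist_force: [0.2, -1.5, -0.5]
opening: 0.728
grasp_force: 0.0
```

```bash
python3 go.py .592 .117 .2 37.3
```

```text
shift cm [ 25.534 -12.482 -13.963] turn [ 0.028 -0.017 22.753]
t 5.2 pos [ 0.573 -0.167  0.06 ] yaw 60.05299985029841 j [-0.283  0.471 -0.151  0.949  0.     1.81 ] F [ 0.218 -1.466 -0.539] M [-0.006  0.024  0.067] open 0.7282355818334564 grip 0.0
```

arm_command([
  [[0,0,-4],[0,0,0],0.27],
  [[0,0,-10],[0,0,0],0.27],
  [[0,0,-14],[0,0,0],0.27],
  [[5,-2.5,-16],[0,0,10],0.3],
  [[10,-5,-16],[0,0,20],0.3],
])

```text
time: 5.82
ee_pos: [0.5801, -0.0544, 0.2222]
tool_rot: [0.941, 0.339, 0.002, 0.001]
wrist_force: [-0.1, -0.4, -0.9]
opening: 0.702
grasp_force: 0.0
```

arm_command([
  [[4,-5,0],[0,0,3],0.3],
  [[8,-10,0],[0,0,3],0.3],
  [[12,-14,0],[0,0,3],0.3],
  [[12,-14,0],[0,0,3],0.3],
  [[12,-14,0],[0,0,3],0.3],
])

```text
time: 6.45
ee_pos: [0.5807, 0.1296, 0.2199]
tool_rot: [0.948, 0.318, -0.0, 0.0]
wrist_force: [-0.8, -0.8, -0.8]
opening: 0.702
grasp_force: 0.0
```

```bash
python3 go.py .592 .117 .1 37.3;  python3 - <<'E'
from h import *
t=cams.snapshot('top');save(t,'t4.png');save(cv2.resize(t[140:220,255:335],(480,480)),'p4.png')
E
```

```text
shift cm [ 0.145  1.683 11.989] turn [ 0.     0.029 -0.191]
t 6.45 pos [0.581 0.13  0.22 ] yaw 37.1093343950584 j [ 0.22   0.367  0.114  1.318 -0.     2.714] F [-0.777 -0.758 -0.825] M [-0.018  0.024  0.025] open 0.7022445279541315 grip 0.0
```

View pics/p4.png

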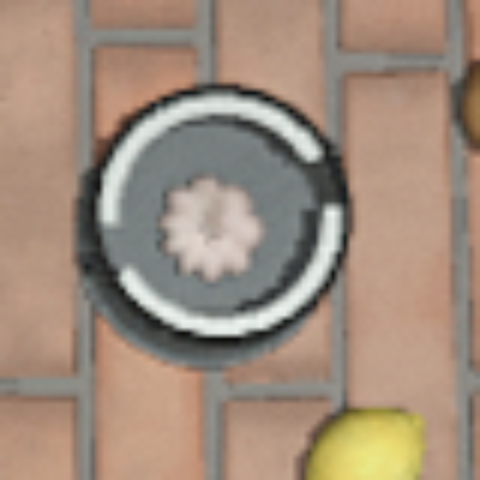

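The crop shows the garlic upright at (210,230) inside the canister, with both slots clear. Now for the lid.

arm_command([
  [[0.1,1.7,4],[0,0,0],0.3],
  [[0.1,1.7,9],[0,0,0],0.3],
  [[0.1,1.7,12],[0,0,0],0.3],
  [[0.1,1.7,12],[0,0,0],0.3],
  [[0.1,1.7,12],[0,0,0],0.3],
])

```text
time: 7.12
ee_pos: [0.5928, 0.1157, 0.1014]
tool_rot: [0.948, 0.317, 0.001, 0.0]
wrist_force: [0.5, -0.0, 0.3]
opening: 0.7
grasp_force: 0.0
```

```bash
python3 go.py .5915 .1165 .044 37.3
```

```text
shift cm [-0.067 -0.142  5.743] turn [ 0.037 -0.084 -0.322]
t 7.125 pos [0.593 0.116 0.101] yaw 36.97827755425789 j [ 0.193  0.446 -0.074  1.049  0.     2.689] F [ 0.537 -0.026  0.34 ] M [ 0.061 -0.024 -0.054] open 0.6995635617747178 grip 0.0
```

arm_command([
  [[-0.1,-0.1,3],[0,0,0],0.3],
  [[-0.1,-0.1,5],[0,0,0],0.3],
  [[-0.1,-0.1,5.7],[0,0,0],0.3],
  [[-0.1,-0.1,5.7],[0,0,0],0.3],
  [[-0.1,-0.1,5.7],[0,0,0],0.4],
])

```text
time: 7.75
ee_pos: [0.5915, 0.1168, 0.0443]
tool_rot: [0.948, 0.318, 0.001, 0.0]
wrist_force: [-0.0, -0.5, 1.5]
opening: 0.599
grasp_force: 0.0
```

arm_command([
  [[0,0,0],[0,0,0],0.6],
  [[0,0,0],[0,0,0],0.8],
  [[0,0,0],[0,0,0],1],
  [[0,0,0],[0,0,0],1],
  [[0,0,0],[0,0,0],1],
], grip_force=100)

```text
time: 8.38
ee_pos: [0.591, 0.1168, 0.0438]
tool_rot: [0.948, 0.318, 0.001, 0.0]
wrist_force: [-1.0, -0.4, 5.6]
opening: 0.214
grasp_force: 97.9
```

```bash
python3 go.py .5915 .1165 .24 37.3
```

```text
shift cm [  0.045   0.061 -19.623] turn [ 0.027 -0.058 -0.251]
t 8.375 pos [0.591 0.117 0.044] yaw 37.04920498022376 j [ 0.195  0.495 -0.157  0.918  0.     2.69 ] F [-1.015 -0.413  5.571] M [-0.082  0.19   0.013] open 0.2137782996811053 grip 97.92983293533325
```

```bash
python3 - <<'E'
from h import *
S=Cam('scene');s=rgb('s0.png');np.set_printoptions(precision=4,suppress=True)
for c in (261,):print(s[155:206,c].sum(1).tolist())
# predicted rows for y of seal outer front/back, foot front
c=np.array([.5726,-.1662]);d=S.e[:2]-c;d/=np.linalg.norm(d)
for n,r,z in(('seal outer',.069,.1),('seal inner',.0635,.1),('foot',.073,0),('foot top',.073,.008)):
    print(n,'back',S.proj([[*(c-d*r),z]])[0],'front',S.proj([[*(c+d*r),z]])[0])
e=np.array([-d[1],d[0]])
print('side',S.proj([[*(c-e*.069),.1],[*(c+e*.069),.1]]))
for r in (167,180,185):print(r,s[r,236:288].sum(1).tolist())
E
```

```text
[459, 456, 435, 387, 296, 185, 157, 269, 353, 334, 309, 299, 294, 293, 289, 291, 296, 299, 295, 269, 196, 120, 182, 267, 297, 300, 296, 297, 296, 298, 300, 296, 302, 302, 298, 297, 301, 299, 301, 300, 299, 296, 295, 299, 301, 301, 279, 221, 212, 301, 410]
seal outer back [261.3246 159.3893] front [261.2982 175.2268]
seal inner back [261.3237 159.9698] front [261.2993 174.5407]
foot back [261.2824 184.6341] front [261.2513 203.2791]
foot top back [261.2858 182.634 ] front [261.2549 201.1374]
side [[240.8632 166.9331]
 [281.7677 166.9942]]
167 [399, 426, 462, 484, 455, 362, 303, 408, 546, 595, 546, 453, 378, 321, 292, 282, 279, 279, 278, 283, 284, 282, 279, 289, 295, 294, 295, 294, 288, 287, 282, 284, 282, 276, 271, 266, 263, 275, 303, 370, 481, 587, 596, 491, 331, 297, 407, 480, 495, 494, 493, 492]
180 [444, 442, 444, 444, 420, 353, 274, 246, 248, 251, 258, 265, 268, 271, 275, 278, 277, 278, 275, 262, 266, 272, 284, 297, 298, 300, 296, 298, 298, 306, 310, 306, 308, 305, 309, 306, 305, 308, 304, 306, 307, 308, 306, 302, 308, 336, 366, 371, 365, 375, 389, 395]
185 [440, 451, 460, 468, 455, 395, 305, 258, 243, 254, 261, 265, 265, 266, 269, 269, 278, 279, 268, 237, 190, 200, 253, 284, 293, 300, 304, 303, 303, 306, 305, 307, 306, 309, 312, 307, 309, 312, 309, 307, 307, 307, 307, 306, 326, 390, 462, 497, 504, 505, 502, 503]
```

arm_command([
  [[0,0,-3],[0,0,0],1],
  [[0,0,-8],[0,0,0],1],
  [[0,0,-13],[0,0,0],1],
  [[0,0,-18],[0,0,-8],1],
  [[0,0,-18],[0,0,-18],1],
])

```text
time: 9.0
ee_pos: [0.5923, 0.1171, 0.2272]
tool_rot: [0.886, 0.464, 0.003, 0.001]
wrist_force: [0.4, 0.1, -3.6]
opening: 0.216
grasp_force: 98.1
```

```bash
python3 go.py .572 -.166 .22 108; python3 - <<'E'
from h import *
S=Cam('scene')
for a in(104,106,108,110,112):
    a=np.radians(a);print(S.proj([[.5726+.069*np.cos(a),-.1662+.069*np.sin(a),z] for z in(.07,.04)]).round(1).tolist())
s=rgb('s0.png')
for r in range(180,196,2):
    w=np.clip(265-s[r,252:262].sum(1),0,None);print(r,(w@np.arange(252,262)/max(w.sum(),1)).round(2))
E
```

```text
shift cm [-24.444  14.421   0.668] turn [  0.37   -0.139 -52.647]
t 9.0 pos [0.592 0.117 0.227] yaw 55.35337434585393 j [0.195 0.375 0.144 1.334 0.    2.371] F [ 0.422  0.119 -3.616] M [-0.04  -0.05   0.036] open 0.216037148419917 grip 98.11784863471985
[[255.3, 183.3], [255.3, 191.5]]
[[256.0, 183.4], [256.0, 191.6]]
[[256.7, 183.4], [256.7, 191.7]]
[[257.4, 183.5], [257.4, 191.8]]
[[258.1, 183.6], [258.1, 191.8]]
180 255.0
182 256.16
184 256.3
186 256.36
188 256.3
190 256.28
192 256.25
194 256.29
```

arm_command([
  [[-4.9,2.9,0.5],[0,0,-10.5],1],
  [[-9.8,5.8,0.5],[0,0,-21],1],
  [[-14.7,8.7,0.5],[0,0,-31.5],1],
  [[-19.6,11.6,0.5],[0,0,-42],1],
  [[-24.4,14.4,0.5],[0,0,-52],1],
])

```text
time: 9.62
ee_pos: [0.5686, -0.1652, 0.2177]
tool_rot: [0.595, 0.804, -0.0, -0.0]
wrist_force: [0.3, 1.2, -2.5]
opening: 0.213
grasp_force: 98.1
```

```bash
python3 go.py .5725 -.166 .18 107.5
```

```text
shift cm [-0.195  0.347  3.771] turn [-0.022 -0.024 -0.552]
t 9.625 pos [ 0.569 -0.165  0.218] yaw 106.94763066195205 j [-0.283  0.363  0.102  1.311  0.     0.992] F [ 0.298  1.213 -2.525] M [-0.034 -0.085  0.001] open 0.21339602494380408 grip 98.08997869491577
```

arm_command([
  [[-0.2,0.3,3.8],[0,0,-0.6],1],
  [[-0.2,0.3,5],[0,0,-0.6],1],
  [[-0.2,0.3,6.8],[0,0,-0.6],1],
  [[-0.2,0.3,6.8],[0,0,-0.6],1],
  [[-0.2,0.3,6.8],[0,0,-0.6],1],
])

```text
time: 10.25
ee_pos: [0.573, -0.164, 0.1509]
tool_rot: [0.593, 0.805, 0.0, 0.0]
wrist_force: [0.3, -0.4, -2.2]
opening: 0.214
grasp_force: 98.1
```

```bash
python3 go.py .5725 -.166 .128 107.5; python3 - <<'E'
from h import *
s=cams.snapshot('scene');save(s,'s5.png');save(cv2.resize(s[130:215,215:310],(760,600)[::1] if 0 else (760,680))[:600],'p5.png')
E
```

```text
shift cm [-0.173 -0.108  2.288] turn [ 0.033  0.016 -0.263]
t 10.25 pos [ 0.573 -0.164  0.151] yaw 107.23742162883086 j [-0.279  0.4   -0.014  1.155  0.     0.991] F [ 0.289 -0.37  -2.211] M [ 0.058  0.019 -0.012] open 0.2143818634292206 grip 98.06089282035828
```

View pics/p5.png

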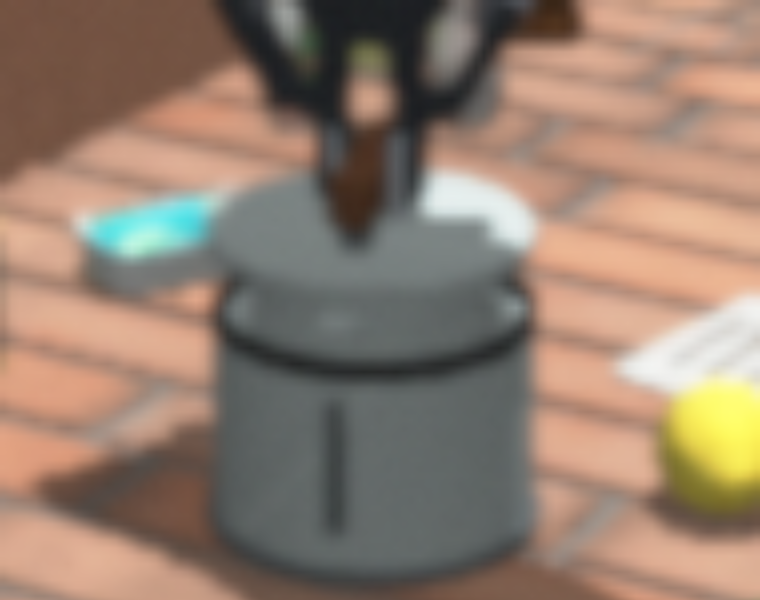

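The lid is centred over the canister, with its near lug at (335,320) straight above the rib at (335,470). Lowering it gently.

arm_command([
  [[-0.1,-0.1,0.5],[0,0,0],1],
  [[-0.1,-0.1,1],[0,0,0],1],
  [[-0.1,-0.1,1.5],[0,0,0],1],
  [[-0.1,-0.1,1.9],[0,0,0],1],
  [[-0.1,-0.1,2.3],[0,0,0],1],
])

```text
time: 10.92
ee_pos: [0.5719, -0.1658, 0.1266]
tool_rot: [0.593, 0.805, 0.0, -0.0]
wrist_force: [-0.3, 0.6, -2.2]
opening: 0.215
grasp_force: 98.1
```

```bash
python3 go.py .5725 -.166 .118 107.5
```

```text
shift cm [-0.034  0.048  0.865] turn [-0.004 -0.01  -0.306]
t 10.925 pos [ 0.572 -0.166  0.127] yaw 107.19373926041881 j [-0.282  0.416 -0.055  1.1    0.     0.988] F [-0.272  0.566 -2.184] M [ 0.014  0.015 -0.035] open 0.21540754379815946 grip 98.06045651435852
```

The lid is below flange height with no contact force, so the lugs are in the slots. Pressing down.

arm_command([
  [[0,0,0.3],[0,0,0],1],
  [[0,0,0.5],[0,0,0],1],
  [[0,0,0.7],[0,0,0],1],
  [[0,0,0.8],[0,0,0],1],
  [[0,0,0.8],[0,0,0],1],
], grip_force=120)

```text
time: 11.55
ee_pos: [0.5719, -0.1658, 0.1192]
tool_rot: [0.593, 0.805, 0.0, 0.0]
wrist_force: [-3.1, -0.6, 3.8]
opening: 0.214
grasp_force: 120.3
```

```bash
python3 go.py .5725 -.166 .118 33
```

```text
shift cm [-0.034  0.048  0.121] turn [ 0.009 -0.002 74.197]
t 11.55 pos [ 0.572 -0.166  0.119] yaw 107.19696541358145 j [-0.282  0.421 -0.067  1.082  0.     0.988] F [-3.079 -0.602  3.811] M [0.078 0.551 0.025] open 0.21384270340273687 grip 120.29253602027893
```

arm_command([
  [[0,0,0.15],[0,0,0],1],
  [[0,0,0.15],[0,0,5],1],
  [[0,0,0.15],[0,0,10],1],
  [[0,0,0.15],[0,0,15],1],
  [[0,0,0.15],[0,0,20],1],
])

```text
time: 12.18
ee_pos: [0.5728, -0.166, 0.1179]
tool_rot: [0.725, 0.689, 0.001, 0.001]
wrist_force: [0.6, 0.2, 4.8]
opening: 0.211
grasp_force: 120.7
```

```bash
python3 go.py .5725 -.166 .118 33
```

```text
shift cm [-0.005 -0.034 -0.007] turn [ 0.106 -0.036 54.063]
t 12.175 pos [ 0.573 -0.166  0.118] yaw 87.06252026794475 j [-0.282  0.422 -0.069  1.078  0.     1.34 ] F [0.594 0.185 4.759] M [0.13  0.136 0.321] open 0.211144554587778 grip 120.71547031402588
```

Turning with low torque (about 0.3 N m). Continuing the turn.

arm_command([
  [[0,0,0],[0,0,6],1],
  [[0,0,0],[0,0,12],1],
  [[0,0,0],[0,0,18],1],
  [[0,0,0],[0,0,24],1],
  [[0,0,0],[0,0,30],1],
])

```text
time: 12.8
ee_pos: [0.5729, -0.166, 0.118]
tool_rot: [0.879, 0.477, 0.001, 0.001]
wrist_force: [-0.1, -0.4, 4.3]
opening: 0.214
grasp_force: 120.7
```

arm_command([
  [[0,0,0],[0,0,6],1],
  [[0,0,0],[0,0,12],1],
  [[0,0,0],[0,0,17],1],
  [[0,0,0],[0,0,20],1],
  [[0,0,0],[0,0,22],1],
])

```text
time: 13.42
ee_pos: [0.5728, -0.1659, 0.1179]
tool_rot: [0.953, 0.302, 0.001, 0.0]
wrist_force: [0.2, -0.3, 4.9]
opening: 0.216
grasp_force: 120.7
```

```bash
python3 go.py .5725 -.166 .118 33
```

```text
shift cm [-0.027 -0.011 -0.013] turn [ 0.068 -0.072  2.148]
t 13.425 pos [ 0.573 -0.166  0.118] yaw 35.148141173390805 j [-0.282  0.422 -0.069  1.078  0.     2.246] F [ 0.156 -0.281  4.919] M [ 0.058 -0.034  0.288] open 0.2158969297639081 grip 120.73617696762085
```

arm_command([
  [[0,0,0],[0,0,2],1],
  [[0,0,0],[0,0,3],1],
  [[0,0,0],[0,0,4],1],
  [[0,0,0],[0,0,5],1],
  [[0,0,0],[0,0,5],1],
])

```text
time: 14.05
ee_pos: [0.5725, -0.1658, 0.1178]
tool_rot: [0.965, 0.261, 0.0, 0.0]
wrist_force: [-0.9, -1.1, 6.1]
opening: 0.212
grasp_force: 122.2
```

```bash
python3 go.py .5725 -.166 .118 33
```

```text
shift cm [-0.007  0.018 -0.022] turn [ 0.046 -0.038 -2.701]
t 14.05 pos [ 0.572 -0.166  0.118] yaw 30.299490148675186 j [-0.282  0.422 -0.069  1.078 -0.     2.331] F [-0.861 -1.082  6.112] M [-0.062  0.048  1.691] open 0.2120174752692094 grip 122.21702098846436
```

The torque rose to 1.7 N m, so the lid is at its stop. Easing up 3 mm, then releasing.

arm_command([
  [[0,0,-0.1],[0,0,-1],1],
  [[0,0,-0.2],[0,0,-1],1],
  [[0,0,-0.3],[0,0,-1],1],
  [[0,0,-0.3],[0,0,-1],1],
  [[0,0,-0.3],[0,0,-1],0.7],
])

```text
time: 14.68
ee_pos: [0.5714, -0.1657, 0.1203]
tool_rot: [0.963, 0.268, -0.001, -0.0]
wrist_force: [-0.5, 0.5, -0.0]
opening: 0.298
grasp_force: 0.0
```

arm_command([
  [[0,0,0],[0,0,0],0.5],
  [[0,0,0],[0,0,0],0.35],
  [[0,0,0],[0,0,0],0.35],
  [[0,0,0],[0,0,0],0.35],
  [[0,0,-4],[0,0,0],0.35],
])

```text
time: 15.3
ee_pos: [0.5701, -0.1653, 0.1583]
tool_rot: [0.963, 0.269, -0.002, -0.002]
wrist_force: [1.3, 0.1, 0.3]
opening: 0.646
grasp_force: 0.0
```

arm_command([
  [[0,0,-5],[0,0,0],0.35],
  [[0,0,-8],[0,0,0],0.35],
  [[0,6,-8],[0,0,0],0.35],
  [[0,12,-8],[0,0,0],0.35],
  [[0,18,-8],[0,0,0],0.35],
])

```text
time: 15.92
ee_pos: [0.666, -0.3212, 0.241]
tool_rot: [0.963, 0.269, 0.0, 0.0]
wrist_force: [1.3, 0.2, 1.0]
opening: 0.65
grasp_force: 0.0
```

```bash
python3 go.py .5725 -.166 .118 33
```

```text
shift cm [  0.039 -18.13   12.283] turn [ 0.044 -0.036 -1.782]
t 15.925 pos [ 0.666 -0.321  0.241] yaw 31.2180417037104 j [-0.449  0.642  0.634  1.562  0.     2.147] F [1.315 0.203 0.965] M [ 0.002 -0.042  0.022] open 0.6502433978014318 grip 0.0
```

```bash
python3 - <<'E'
from h import *
t=cams.snapshot('top');s=cams.snapshot('scene');save(t,'t6.png');save(s,'s6.png')
T=Cam('top');i=t.astype(int)
hd,_=big((i[:,:,0]-i[:,:,2]>30)&(i.sum(2)<330),(276,306,160,194));print(len(hd),axis(T.plane(hd,.139)))
save(np.hstack([cv2.resize(t[130:230,240:340],(400,400)),cv2.resize(s[120:220,210:310],(400,400))]),'p6.png')
E
```

```text
144 (array([ 0.57312466, -0.16425451]), np.float64(32.47585450398199))
```

View pics/p6.png

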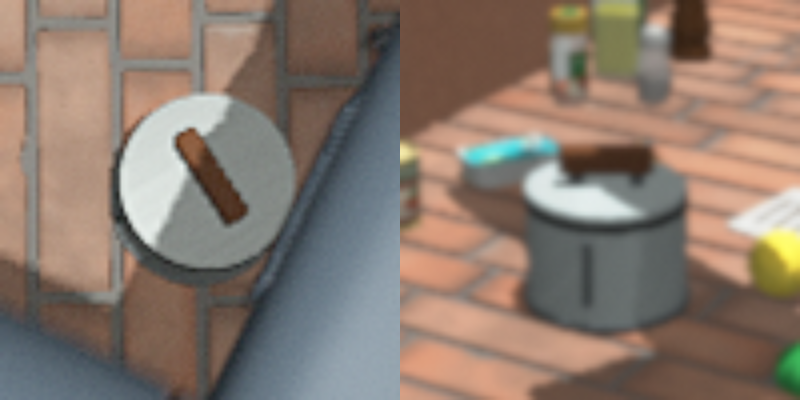

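The lid sits level and centred on the seal. Its handle measures 32.5°, against about 33° expected when locked, and nothing is touching it. Handing in.

```bash
python3 -c "
from station import ticket
print(ticket.finish_job())"
```

```text
the job is handed in; nothing more can be done
None
```

The garlic is in the canister and the lid is locked on, turned to its stop and still in place after release; I handed the job in at about 16 s, but the hand-in returned no verdict.

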